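Find the loose cradle post by feel and move it to the repair rack

TASK

One of the four posts on the dismantling cradle sits in a worn boss and is loose. Rock the posts gently side to side in their bosses, never forcing one hard against its boss, until you have felt the one with clear play; draw that post out and stand it fully home in the empty hole of the wooden repair rack, leaving the three sound posts in place and not disturbing anything else.

Things in the scene. Friction and masses are not known exactly. Their poses are not given: they have to be found in the camera images.
- cradle: Fixed grey steel plate, 200 (x) x 220 (y) x 12 mm. Origin: centre of its underside, on the table; z up. At its x = +-55 mm, y = +-65 mm stand four square dark steel bosses, 48 x 48 mm, tops 54 mm above the table, each with a vertical round bore hidden under its post's flange. A loose heat sink (40 x 50 x 22 mm) lies on the plate between the bosses and stays there.
- cradle_bosses (a point): Point midway between the four boss tops, 54 mm above the table, axes of the cradle. In three bosses a post shifts sideways about 1 mm either way before it meets the bore, in the worn one about 5 mm, in any direction. Which is worn cannot be seen and varies. Bosses are rigid: past the play the side force climbs steeply; 25 N of post on boss is too much. All posts pull straight up.
- post_near_left: Loose steel post in the cradle's near (-x), left (+y) boss (cradle axes). 0.2 to 0.42 kg, all four alike: round shank 16 mm thick, 34 mm long, in the bore; round flange 44 mm wide, 6 mm thick, lying on the boss; above it a square column 24 x 24 mm from 6 to 61 mm over the flange's underside, 4 mm cap. Origin: on its axis at the flange's underside; z up, x and y square to the column's faces.
- post_near_right: Loose steel post in the cradle's near (-x), right (-y) boss (cradle axes). 0.2 to 0.42 kg, all four alike: round shank 16 mm thick, 34 mm long, in the bore; round flange 44 mm wide, 6 mm thick, lying on the boss; above it a square column 24 x 24 mm from 6 to 61 mm over the flange's underside, 4 mm cap. Origin: on its axis at the flange's underside; z up, x and y square to the column's faces.
- post_far_left: Loose steel post in the cradle's far (+x), left (+y) boss (cradle axes). 0.2 to 0.42 kg, all four alike: round shank 16 mm thick, 34 mm long, in the bore; round flange 44 mm wide, 6 mm thick, lying on the boss; above it a square column 24 x 24 mm from 6 to 61 mm over the flange's underside, 4 mm cap. Origin: on its axis at the flange's underside; z up, x and y square to the column's faces.
- post_far_right: Loose steel post in the cradle's far (+x), right (-y) boss (cradle axes). 0.2 to 0.42 kg, all four alike: round shank 16 mm thick, 34 mm long, in the bore; round flange 44 mm wide, 6 mm thick, lying on the boss; above it a square column 24 x 24 mm from 6 to 61 mm over the flange's underside, 4 mm cap. Origin: on its axis at the flange's underside; z up, x and y square to the column's faces.
- rack: Fixed wooden repair rack, a block 80 (x) x 170 (y) x 45 mm tall on the table. Origin: centre of its underside; z up. Two round holes in its top at y = +42 and -42 mm; the one at +42 mm is taken by another fixed post of the same shape, the one at -42 mm is empty.
- rack_hole (a point): Centre of the mouth of the rack's empty hole, in its top face 45 mm above the table; 20 mm wide, 40 mm deep, 2 mm chamfer. Axes of the rack. A post fully home has its flange flat on the rack's top and its origin here, within the 2 mm play.
Things that resemble listed ones, but are neither listed nor needed, are in the scene too. Leave any orange look-alike of the post_far_right alone.

How it is judged (in metres and radians):
On the way:
1. the loose post has been shifted sideways in its boss by more than 2 mm while its flange is still down on the boss (((distance of post_near_left from where it was at the start of the episode above 0.002 m and height (world z) of post_near_left below 0.0553 m and angle between post_near_left's own z axis and vertical below 0.15 rad) or (distance of post_near_right from where it was at the start of the episode above 0.002 m and height (world z) of post_near_right below 0.0553 m and angle between post_near_right's own z axis and vertical below 0.15 rad) or (distance of post_far_left from where it was at the start of the episode above 0.002 m and height (world z) of post_far_left below 0.0553 m and angle between post_far_left's own z axis and vertical below 0.15 rad) or (distance of post_far_right from where it was at the start of the episode above 0.002 m and height (world z) of post_far_right below 0.0553 m and angle between post_far_right's own z axis and vertical below 0.15 rad))), for 0.05 s.
At the end, for the whole second after the job is handed in: The loose post stands upright (within 0.05 rad) and at rest in the rack's empty hole, within 5 mm of its centre and its flange down on the rack's top within 1.5 mm; the three sound posts still sit home in their bosses (within about 4 mm, upright within 0.06 rad) (((distance between post_near_left and boss1 below 0.046 m and angle between post_near_left's own z axis and vertical below 0.06 rad) or (distance between post_near_right and boss1 below 0.046 m and angle between post_near_right's own z axis and vertical below 0.06 rad) or (distance between post_far_left and boss1 below 0.046 m and angle between post_far_left's own z axis and vertical below 0.06 rad) or (distance between post_far_right and boss1 below 0.046 m and angle between post_far_right's own z axis and vertical below 0.06 rad)) and ((distance between post_near_left and boss2 below 0.046 m and angle between post_near_left's own z axis and vertical below 0.06 rad) or (distance between post_near_right and boss2 below 0.046 m and angle between post_near_right's own z axis and vertical below 0.06 rad) or (distance between post_far_left and boss2 below 0.046 m and angle between post_far_left's own z axis and vertical below 0.06 rad) or (distance between post_far_right and boss2 below 0.046 m and angle between post_far_right's own z axis and vertical below 0.06 rad)) and ((distance between post_near_left and boss3 below 0.046 m and angle between post_near_left's own z axis and vertical below 0.06 rad) or (distance between post_near_right and boss3 below 0.046 m and angle between post_near_right's own z axis and vertical below 0.06 rad) or (distance between post_far_left and boss3 below 0.046 m and angle between post_far_left's own z axis and vertical below 0.06 rad) or (distance between post_far_right and boss3 below 0.046 m and angle between post_far_right's own z axis and vertical below 0.06 rad)) and ((horizontal distance between post_near_left and rack_hole below 0.005 m and z of post_near_left in the frame of rack_hole between -0.002 and 0.0015 m and angle between post_near_left's own z axis and vertical below 0.05 rad and linear speed of post_near_left below 0.02 m/s) or (horizontal distance between post_near_right and rack_hole below 0.005 m and z of post_near_right in the frame of rack_hole between -0.002 and 0.0015 m and angle between post_near_right's own z axis and vertical below 0.05 rad and linear speed of post_near_right below 0.02 m/s) or (horizontal distance between post_far_left and rack_hole below 0.005 m and z of post_far_left in the frame of rack_hole between -0.002 and 0.0015 m and angle between post_far_left's own z axis and vertical below 0.05 rad and linear speed of post_far_left below 0.02 m/s) or (horizontal distance between post_far_right and rack_hole below 0.005 m and z of post_far_right in the frame of rack_hole between -0.002 and 0.0015 m and angle between post_far_right's own z axis and vertical below 0.05 rad and linear speed of post_far_right below 0.02 m/s))); the robot touches nothing.
It fails at once if a sound post is drawn more than 15 mm out of its boss (distance between each of post_near_left, post_near_right, post_far_left, post_far_right and boss1 above 0.057 m or distance between each of post_near_left, post_near_right, post_far_left, post_far_right and boss2 above 0.057 m or distance between each of post_near_left, post_near_right, post_far_left, post_far_right and boss3 above 0.057 m).
It fails at once if a post is pressed against a boss with more than 25 N (contact force between any of post_near_left, post_near_right, post_far_left, post_far_right and boss0 above 25 N or contact force between any of post_near_left, post_near_right, post_far_left, post_far_right and boss1 above 25 N or contact force between any of post_near_left, post_near_right, post_far_left, post_far_right and boss2 above 25 N or contact force between any of post_near_left, post_near_right, post_far_left, post_far_right and boss3 above 25 N).
It fails at once if a bystander (heat sink, screwdriver, drive, tray, bracket, wrench) is moved by more than 20 mm (distance of any of heatsink, screwdriver, drive, screw_tray, bracket, wrench from where it was at the start of the episode above 0.02 m).
It also fails if it takes over 72 s, if anything falls off the work surface, if the arm or the gripper's body presses on something with over 40 N, if the wrist force passes 120 N, or if a joint passes its speed limit or range.

ROBOT

A 6-joint arm with a two-finger parallel gripper is mounted at the origin on the work surface. World frame = base frame: x ahead of the robot, y to its left, z up, the work surface at z = 0. Lengths are in m, angles in degrees, forces in N, time in s.
With the tool pointing down it reaches from about 0.25 to 0.725 m from the base axis. Payload 9.7 kg.
Tool frame: the origin (TCP) lies at the very end of the fingers, on their centre line; the grasp point (between the pads) lies 19 mm behind it; x points along the fingers, z is the direction in which the jaws open and shut, and the axes are right-handed (so a half turn about x gives the same grasp; the last joint's range is limited). The gripper opens to 85 mm and grips with 20 to 120 N. Pads are 22 mm wide; open, the fingers measure 114 mm over their backs; the gripper's body (76 mm by 85 mm) begins 54 mm behind the grasp point. The pads swing forward as they close: fully open they stand 13 mm farther back than shut.
Start: joints at [66.52, 4.979, 10.078, 95.1, 0, 90], TCP at [0.219, 0.504, 0.231] pointing down, gripper open.
Joint ranges: [-179.16, 179.16], [-48.56, 103.87], [-65.8, 70.77], [-126.05, 130.52], [-82.76, 87.17], [-180, 180]. Speed limits (degrees/s): [127.2, 127.2, 147.25, 180, 180, 180].

INTERFACE

Orientations are given as [roll, pitch, yaw] about the fixed x, y, z axes, in that order (R = Rz(yaw) Ry(pitch) Rx(roll)).
In Python, from workcell import sensors, vision, job_done gives the robot as it stands.
- The arm moves only by the tool carry_out, never from a script. Its argument "increments" is a list of rows, each a list of 7 numbers: the turn, a rotation vector about the tool's x, y, z in degrees, then the shift along the tool's x, y, z in mm, then the opening in per cent of the stroke, from 0 (shut) to 100 (fully open). A call has 1 to 12 rows; each row shifts and turns the commanded pose from where the row before left it, along the tool's axes as they then stand; what a row does not reach is not made up. A row lasts 1/8 s, in which the tool goes at most 62.5 mm and 10.7 degrees, less where a joint would pass 70% of its speed; a pose out of reach is approached as far as the arm can. A call is refused whole if a number of a shift passes 62.5 or a number of a turn 10.7, either way. A call with a gripper value outside its range is refused whole. The fingers move at their own pace and stop on an object; "squeeze" is the grip in N (left out, the last holds). Time passes only in rows, so rows that do not move let the fingers close. It gives the time, the measured TCP pose, the force and the opening at its end, in the units of the state.
- sensors.get_obs(): the state, without advancing time (a new reading comes with each control period).
- vision.camera(name): name is "side" or "top"; returns the picture (384x512x3 uint8, red, green, blue); there is no depth.
- vision.calibration(name): a dict with "camera_matrix" (3x3 intrinsics, pixels), "extrinsics" (4x4, takes a point from world to camera coordinates). Camera axes: x right, y up, looking along -z (the intrinsics and any distortion apply to the point x, -y, -z); pixel columns grow to the right and rows downward; lengths in m; the calibration is good to about 2 mm. A picture is of the moment at which its call begins. calibration takes no time and is no camera call.
- job_done(): hands the job in, once; it reports no verdict.
The state is a dict: "time": time; "q": joint angles; "qd": joint speeds; "joint_efforts": joint torques, N m; "ee_pos": TCP position; "tcp_rot": TCP orientation; "wrist_force": force on the tool from outside, world axes, zero at the start; "torque": the same for the moment, N m; "opening": finger opening in m.
Only numpy, scipy, OpenCV 4.12 (cv2) and the standard library are available. Lean on these libraries where they do the work, as an engineer would, in place of code of your own. Each camera call takes 0.05 s, during which the arm holds its last target.

## Working session

There is one attempt and no reset: what is moved stays moved. The work goes in short steps, Python scripts to look and compute and a tool call to move; the robot and the scene stay as the last step left them, time stands still between calls to the robot, and variables do not carry over. Pictures are saved under pics/ and viewed, and the job is handed in when it is done.

Besides the shell and the picture viewer there is one more tool, called as name([rows], argument=value, ...), one row to a line, values as JSON. carry_out: Moves the arm, as the interface text tells. Its arguments: {"type":"object","properties":{"increments":{"type":"array"},"squeeze":{"type":"number"}},"required":["increments"]}

```bash
mkdir -p pics
python3 - <<'E'
from workcell import sensors, vision
import cv2,numpy as np
print(sensors.get_obs())
for n in ("top","side"):
    im=vision.camera(n); cv2.imwrite(f"pics/{n}0.png",im[:,:,::-1])
    print(n,vision.calibration(n))
E
ls
```

```text
{'time': 0.0, 'q': array([ 6.65189971e+01,  5.01247712e+00,  1.00333485e+01,  9.50990717e+01,
       -5.01138507e-04,  9.00008598e+01]), 'qd': array([ 0.09275041, -0.06567299, -0.04088403, -0.06002756,  0.01148549,
       -0.05616417]), 'joint_efforts': array([ 1.08250009e-03, -5.20375657e+01,  4.64813590e+01,  1.57115911e-02,
        7.77516334e-05, -2.93967389e-05]), 'ee_pos': array([0.21905507, 0.50424306, 0.23055995]), 'tcp_rot': array([-179.63197141,   89.92179809, -113.11383379]), 'wrist_force': array([ 0.63753949, -0.00102483, -0.31668336]), 'torque': array([ 0.00994168,  0.02397596, -0.00806704]), 'opening': 0.08538209681931555}
top {'camera_matrix': array([[365.81504355,   0.        , 251.18804894],
       [  0.        , 365.81504355, 189.61951111],
       [  0.        ,   0.        ,   1.        ]]), 'extrinsics': array([[ 0.00420742, -0.99998393,  0.00379992, -0.09304994],
       [ 0.98321451,  0.00482994,  0.1823894 , -0.50618673],
       [-0.18240482,  0.00296875,  0.98321903, -0.77227346],
       [ 0.        ,  0.        ,  0.        ,  1.        ]])}
side {'camera_matrix': array([[374.67969897,   0.        , 261.78373605],
       [  0.        , 374.67969897, 194.75951484],
       [  0.        ,   0.        ,   1.        ]]), 'extrinsics': array([[-0.79732184, -0.60348277,  0.00929692,  0.35105376],
       [ 0.44325385, -0.57503374,  0.68764979, -0.31959088],
       [-0.40963875,  0.55239909,  0.72598301, -0.62316761],
       [ 0.        ,  0.        ,  0.        ,  1.        ]])}
pics
```

View pics/top0.png

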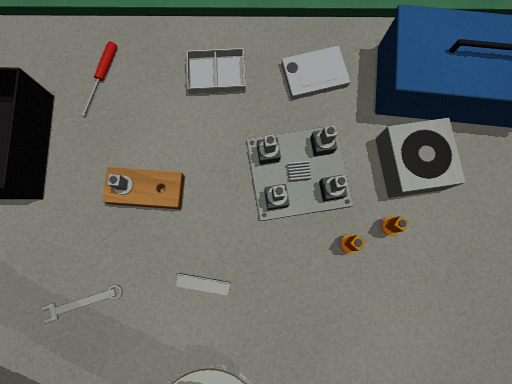

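View pics/side0.png

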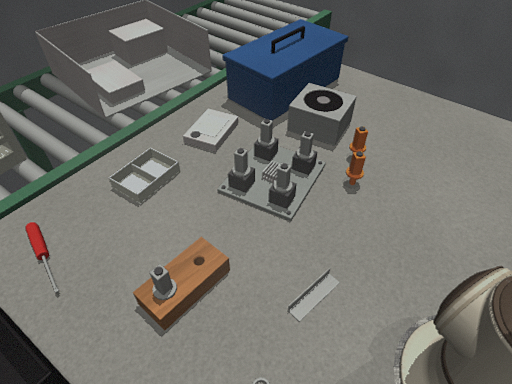

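The top view shows the cradle around (300,172), with posts near (268,148), (325,138), (278,195) and (336,186). The rack is around (143,188), with its empty hole at (161,188). Next I'll enlarge both areas.

```bash
cat > h.py <<'E'
import numpy as np,cv2
from workcell import sensors, vision
def ray(n,u,v):
    c=vision.calibration(n);K=c["camera_matrix"];E=c["extrinsics"]
    d=np.array([(u-K[0,2])/K[0,0],-(v-K[1,2])/K[1,1],-1.])
    R=E[:3,:3];return -R.T@E[:3,3],R.T@d
def pz(n,u,v,z):
    o,d=ray(n,u,v);return o+d*(z-o[2])/d[2]
def proj(n,P):
    c=vision.calibration(n);K=c["camera_matrix"];E=c["extrinsics"]
    p=E[:3,:3]@np.asarray(P)+E[:3,3];p=np.array([p[0],-p[1],-p[2]])
    return (K@(p/p[2]))[:2]
def crop(n,u0,v0,w,h,s,out,src=None):
    im=vision.camera(n)[:,:,::-1] if src is None else cv2.imread(src)
    cv2.imwrite(out,cv2.resize(im[v0:v0+h,u0:u0+w],None,fx=s,fy=s,interpolation=cv2.INTER_CUBIC))
E
python3 - <<'E'
from h import *
crop("top",235,115,130,110,6,"pics/c1.png","pics/top0.png")
crop("top",95,155,100,65,7,"pics/c2.png","pics/top0.png")
crop("side",210,110,130,115,5,"pics/c3.png","pics/side0.png")
E
```

```text
(no output)
```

View pics/c1.png

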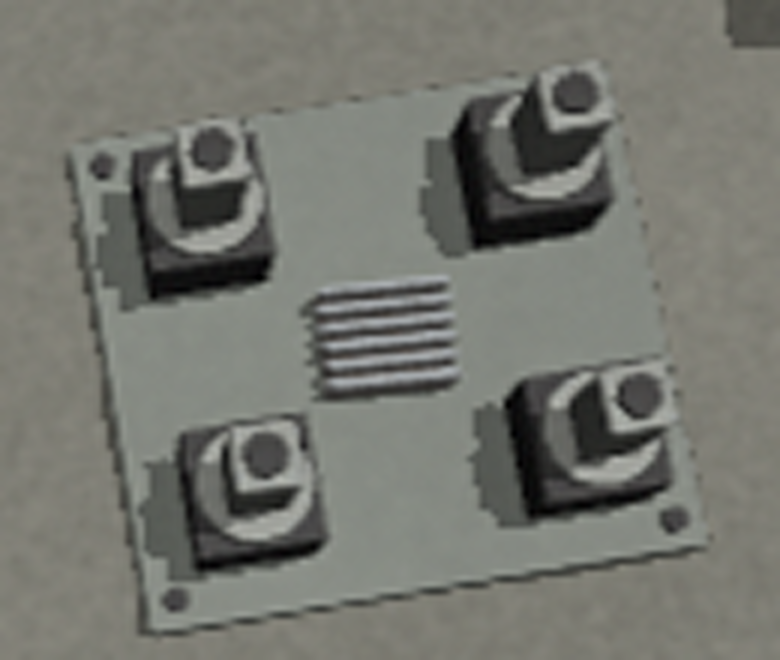

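View pics/c2.png

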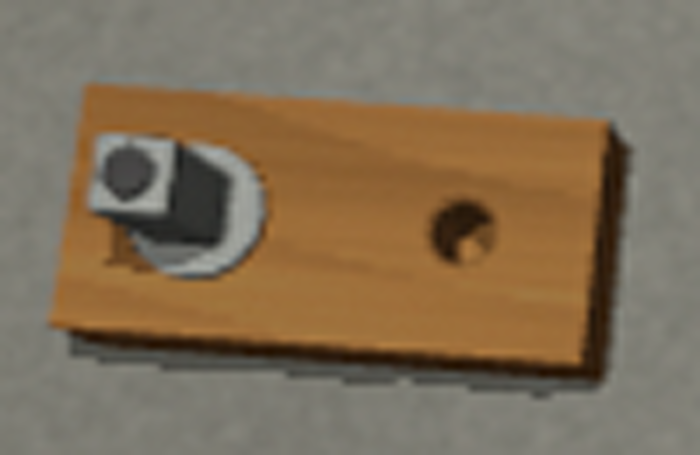

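View pics/c3.png

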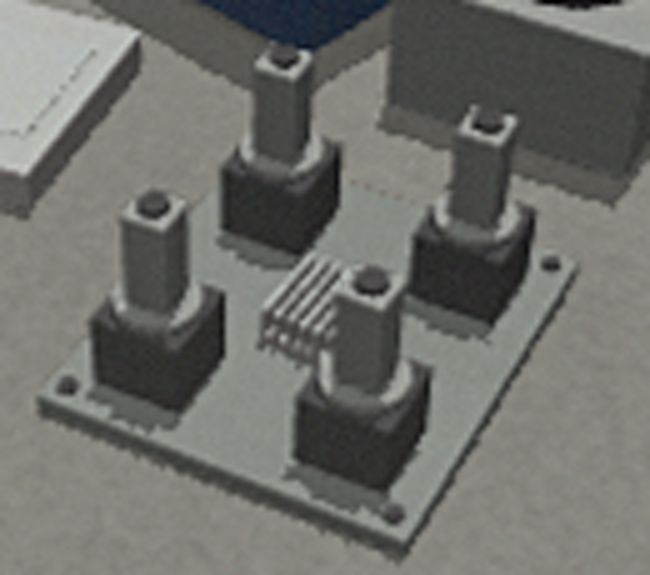

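Run:
```python
from h import *
np.set_printoptions(precision=4,suppress=True)
T=lambda x,y,u0,v0,s:(u0+(x+.5)/s-.5,v0+(y+.5)/s-.5)
def tp(x,y,z):return pz("top",*T(x,y,235,115,6),z)
C=[tp(*c,.012) for c in [(68,145),(598,62),(708,545),(148,633)]]  # FL FR NR NL
ctr=np.mean(C,0);print("corners",np.array(C),"ctr",ctr)
print("sides",[np.linalg.norm(C[i]-C[(i+1)%4]) for i in range(4)])
ax=(C[0]+C[1]-C[2]-C[3]);ay=(C[0]+C[3]-C[1]-C[2])
yaw=np.arctan2(ax[1],ax[0]);print("yaw",np.degrees(yaw),np.degrees(np.arctan2(-ay[0],ay[1])))
names=["FL","FR","NL","NR"];px=[(213,148),(575,91),(265,453),(638,396)]
sp=[(284,55),(487,122),(155,204),(372,281)] # side order FL? resolved below
R=np.array([[np.cos(yaw),-np.sin(yaw)],[np.sin(yaw),np.cos(yaw)]])
off={"FL":(55,65),"FR":(55,-65),"NL":(-55,65),"NR":(-55,-65)}
for n,p in zip(names,px):
    P=tp(*p,.119);e=ctr[:2]+R@np.array(off[n])/1000
    s=proj("side",[*P[:2],.119])
    print(n,P,"expected from plate",e,"side crop pred",(s-[210,110])*5)
for q in sp: print("side",pz("side",*T(*q,210,110,5),.119))
h=pz("top",*T(463,232,95,155,7),.045);print("hole",h, (proj("side",h)))
rc=[pz("top",*T(*c,95,155,7),.045) for c in [(88,85),(612,121),(582,364),(50,327)]]
print("rack",np.array(rc),np.mean(rc,0),[np.linalg.norm(rc[i]-rc[(i+1)%4]) for i in range(4)])
a=rc[0]+rc[3]-rc[1]-rc[2];print("rack yaw",np.degrees(np.arctan2(-a[0],a[1])))
y=a/np.linalg.norm(a);print("hole from ctr",np.mean(rc,0)-.042*y, "occ cap",pz("top",*T(129,171,95,155,7),.110),np.mean(rc,0)+.042*y)
# post yaw: top corners
```

```text
corners [[ 0.637  -0.0777  0.012 ]
 [ 0.6731 -0.2909  0.012 ]
 [ 0.4769 -0.3262  0.012 ]
 [ 0.4419 -0.1097  0.012 ]] ctr [ 0.5572 -0.2011  0.012 ]
sides [np.float64(0.21626334121592616), np.float64(0.1992778779158987), np.float64(0.21930166050590202), np.float64(0.19773608499019008)]
yaw 9.752260618286693 9.399606317973673
FL [ 0.6005 -0.1296  0.119 ] expected from plate [ 0.6004 -0.1277] side crop pred [152.6561 198.039 ]
FR [ 0.6221 -0.2566  0.119 ] expected from plate [ 0.6224 -0.2559] side crop pred [281.0476  51.3427]
NL [ 0.4925 -0.1467  0.119 ] expected from plate [ 0.492  -0.1464] side crop pred [368.639  275.4346]
NR [ 0.5129 -0.2743  0.119 ] expected from plate [ 0.514  -0.2745] side crop pred [485.6499 116.5582]
side [ 0.6209 -0.2558  0.119 ]
side [ 0.5117 -0.2719  0.119 ]
side [ 0.5986 -0.1275  0.119 ]
side [ 0.4907 -0.1452  0.119 ]
hole [0.5103 0.1123 0.045 ] [199.2287 259.2897]
rack [[0.5581 0.236  0.045 ]
 [0.547  0.066  0.045 ]
 [0.4678 0.0724 0.045 ]
 [0.4789 0.242  0.045 ]] [0.513  0.1541 0.045 ] [np.float64(0.17036474254453995), np.float64(0.0794900835107491), np.float64(0.1699638328659773), np.float64(0.07948638902117919)]
rack yaw -3.7338545447804092
hole from ctr [0.5102 0.1122 0.045 ] occ cap [0.5158 0.1957 0.11  ] [0.5157 0.196  0.045 ]
```

Run:
```python
import cv2,numpy as np
im=cv2.imread("pics/top0.png")
o=[cv2.resize(im[v-12:v+20,u-20:u+20],None,fx=10,fy=9.375,interpolation=cv2.INTER_CUBIC) for u,v in[(270,142),(331,132),(279,191),(341,182)]]
cv2.imwrite("pics/c4.png",np.vstack([np.hstack(o[:2]),np.hstack(o[2:])]))
```

```text
(no output)
```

View pics/c4.png

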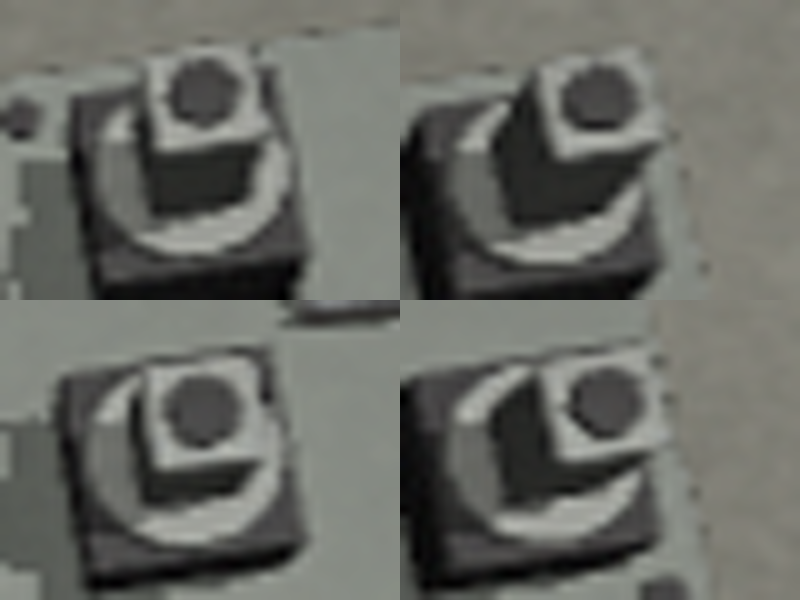

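```bash
cat >> h.py <<'E'
from scipy.spatial.transform import Rotation as Ro
np.set_printoptions(precision=4,suppress=True)
def plan(tgt,jaw,quiet=False):
    "jaw: world yaw (deg) of jaw axis; returns turn about tool axes, and shift in tool axes after turning"
    o=sensors.get_obs();R=Ro.from_euler("xyz",o["tcp_rot"],degrees=True)
    best=None
    for j in (jaw,jaw+180):
        z=np.array([np.cos(np.radians(j)),np.sin(np.radians(j)),0]);x=np.array([0,0,-1.]);y=np.cross(z,x)
        D=Ro.from_matrix(np.column_stack([x,y,z]))
        rv=(R.inv()*D).as_rotvec(degrees=True)
        if best is None or abs(rv[0])<abs(best[0][0]): best=(rv,D)
    d=np.asarray(tgt)-o["ee_pos"]
    print("q6",o["q"][5],"z_tool",R.as_matrix()[:,2],"turn",best[0].round(2),"shift now-frame mm",(R.inv().apply(d)*1000).round(1),"after-turn",(best[1].inv().apply(d)*1000).round(1))
    print("tcp",o["ee_pos"],"F",o["wrist_force"].round(2),"open",round(o["opening"],4),"t",round(o["time"],2))
E
python3 - <<'E'
from h import *
plan([.4917,-.146,.23],99.5)
E
```

```text
q6 90.0005580838928 z_tool [ 0.3984  0.9172 -0.0012] turn [-32.98  -0.07  -0.02] shift now-frame mm [   1.2 -509.2 -487.8] after-turn [   0.6 -161.6 -686.3]
tcp [0.219  0.5043 0.2306] F [-0.08 -0.31 -0.23] open 0.0854 t 0.1
```

carry_out([
  [-8.25,0,0,0,0,0,45],
  [-8.25,0,0,0,0,0,45],
  [-8.25,0,0,0,0,0,45],
  [-8.25,0,0,0,0,0,45],
  [0,0,0,0,-13.5,-57.2,45],
  [0,0,0,0,-13.5,-57.2,45],
  [0,0,0,0,-13.5,-57.2,45],
  [0,0,0,0,-13.5,-57.2,45],
  [0,0,0,0,-13.5,-57.2,45],
  [0,0,0,0,-13.5,-57.2,45],
  [0,0,0,0,-13.5,-57.2,45],
  [0,0,0,0,-13.5,-57.2,45],
], squeeze=20)

```text
time: 1.6
ee_pos: [0.4016, 0.0691, 0.2312]
tcp_rot: [-80.4, 90.0, 19.2]
wrist_force: [1.2, 0.6, 0.8]
opening: 0.0382
```

carry_out([
  [0,0,0,0,-13.5,-57.2,45],
  [0,0,0,0,-13.5,-57.2,45],
  [0,0,0,0,-13.5,-57.2,45],
  [0,0,0,0,-13.5,-57.2,45],
  [0,0,0,0,0,0,45],
  [0,0,0,0,0,0,45],
])

```text
time: 2.35
ee_pos: [0.4921, -0.1456, 0.2309]
tcp_rot: [54.5, 89.9, 153.9]
wrist_force: [-0.2, -0.3, 0.1]
opening: 0.0383
```

Run:
```python
from h import *
plan([.4917,-.146,.068],99.5)
crop("side",200,60,160,160,4,"pics/s1.png")
```

```text
q6 -25.96305359333306 z_tool [-0.1647  0.9863  0.0007] turn [-0.02  0.04 -0.06] shift now-frame mm [162.9   0.3  -0.5] after-turn [162.9   0.5  -0.4]
tcp [ 0.4921 -0.1456  0.2309] F [-0.21 -0.35  0.06] open 0.0383 t 2.35
```

View pics/s1.png

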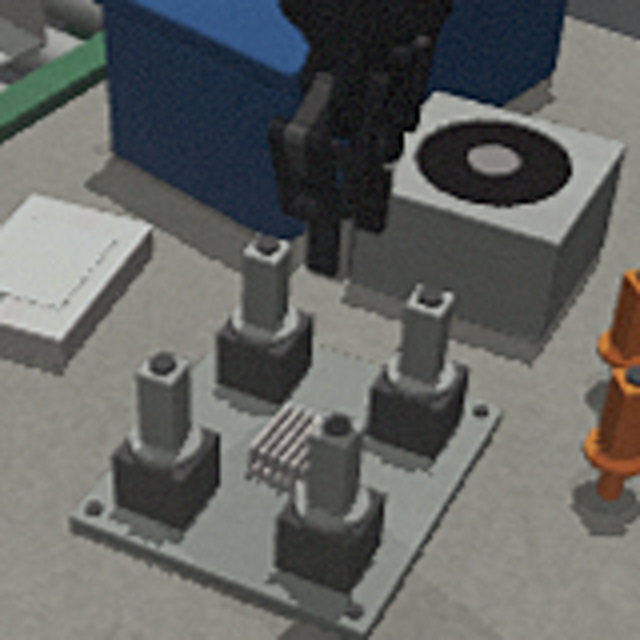

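The side view shows the gripper at about (330,200), above the near-left post. I'll descend around it.

carry_out([
  [0,0,0,40,0,0,45],
  [0,0,0,40,0,0,45],
  [0,0,0,25,0,0,45],
  [0,0,0,20,0,0,45],
  [0,0,0,20,0,0,45],
  [0,0,0,16,0,0,45],
  [0,0,0,0,0,0,45],
  [0,0,0,0,0,0,45],
])

```text
time: 3.4
ee_pos: [0.4928, -0.1455, 0.0711]
tcp_rot: [-114.5, 89.9, -14.9]
wrist_force: [0.5, -0.4, 0.2]
opening: 0.0386
```

Run:
```python
from h import *
plan([.4917,-.146,.068],99.5)
crop("side",230,90,120,120,5,"pics/s2.png")
crop("top",245,150,100,80,7,"pics/t2.png")
```

```text
q6 -25.99416605988925 z_tool [-0.1658  0.9862 -0.0004] turn [ 0.05 -0.02  0.05] shift now-frame mm [ 3.1  1.1 -0.3] after-turn [ 3.1  1.1 -0.3]
tcp [ 0.4928 -0.1455  0.0711] F [ 0.51 -0.41  0.22] open 0.0386 t 3.4
```

View pics/s2.png

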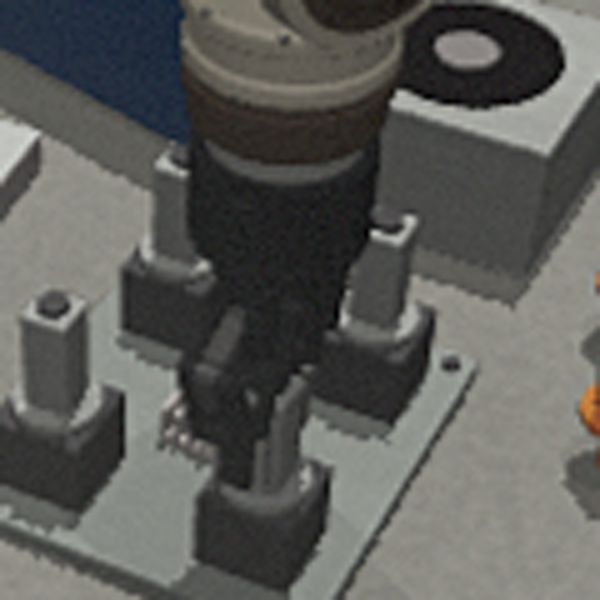

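View pics/t2.png

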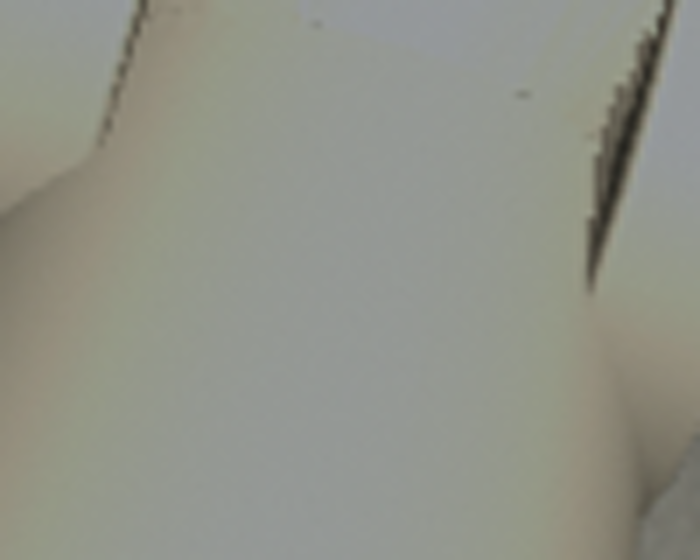

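carry_out([
  [0,0,0,0,0,2,45],
  [0,0,0,0,0,2,45],
  [0,0,0,0,0,1,45],
  [0,0,0,0,0,0,45],
])

```text
time: 4.0
ee_pos: [0.4916, -0.1407, 0.0703]
tcp_rot: [74.6, 90.0, 174.1]
wrist_force: [0.2, -0.3, 0.1]
opening: 0.0385
```

carry_out([
  [0,0,0,0,0,0.5,45],
  [0,0,0,0,0,0.5,45],
  [0,0,0,0,0,0,45],
])

```text
time: 4.38
ee_pos: [0.4915, -0.1398, 0.0703]
tcp_rot: [-176.7, 90.0, -77.2]
wrist_force: [-0.7, -0.7, 0.4]
opening: 0.0383
```

carry_out([
  [0,0,0,0,0,0.5,45],
  [0,0,0,0,0,0.5,45],
  [0,0,0,0,0,0,45],
])

```text
time: 4.75
ee_pos: [0.4914, -0.1388, 0.0703]
tcp_rot: [-125.9, 90.0, -26.3]
wrist_force: [0.4, -1.1, -0.1]
opening: 0.0383
```

carry_out([
  [0,0,0,0,0,0.5,45],
  [0,0,0,0,0,0,45],
])

```text
time: 5.0
ee_pos: [0.4913, -0.1384, 0.0704]
tcp_rot: [-142.6, 90.0, -43.1]
wrist_force: [0.7, -1.8, -0.0]
opening: 0.0386
```

carry_out([
  [0,0,0,0,0,0.5,45],
  [0,0,0,0,0,0,45],
])

```text
time: 5.25
ee_pos: [0.4913, -0.1381, 0.0705]
tcp_rot: [-151.2, 89.9, -51.6]
wrist_force: [1.9, -3.9, 1.3]
opening: 0.0386
```

carry_out([
  [0,0,0,0,0,0.5,45],
  [0,0,0,0,0,0,45],
])

```text
time: 5.5
ee_pos: [0.4913, -0.1379, 0.0707]
tcp_rot: [-160.5, 89.9, -61.0]
wrist_force: [0.7, -6.5, 1.5]
opening: 0.0384
```

carry_out([
  [0,0,0,0,0,-4,45],
  [0,0,0,0,0,-4,45],
  [0,0,0,-20,0,0,45],
  [0,0,0,-35,0,0,45],
  [0,0,0,-20,0,0,45],
  [0,0,0,0,0,0,45],
])

```text
time: 6.25
ee_pos: [0.493, -0.1454, 0.1464]
tcp_rot: [-106.9, 89.9, -7.3]
wrist_force: [-0.4, 0.8, -0.7]
opening: 0.0383
```

Run:
```python
from h import *
plan([.5130,-.2737,.070],99.5)
```

```text
q6 -25.963234679714226 z_tool [-0.1654  0.9862 -0.0006] turn [ 0.02 -0.03  0.11] shift now-frame mm [  76.5    1.6 -129.8] after-turn [  76.4    1.4 -129.9]
tcp [ 0.493  -0.1454  0.1464] F [-0.41  0.81 -0.71] open 0.0383 t 6.25
```

carry_out([
  [0,0,0,0,0.3,-40,45],
  [0,0,0,0,0.3,-50,45],
  [0,0,0,0,0.3,-30,45],
  [0,0,0,0,0.3,-9.8,45],
  [0,0,0,0,0,0,45],
  [0,0,0,20,0,0,45],
  [0,0,0,30,0,0,45],
  [0,0,0,20,0,0,45],
  [0,0,0,6,0,0,45],
  [0,0,0,0,0,0,45],
  [0,0,0,0,0,0,45],
])

```text
time: 7.62
ee_pos: [0.5131, -0.2734, 0.0704]
tcp_rot: [-125.8, 89.9, -26.2]
wrist_force: [-0.5, 0.6, -0.0]
opening: 0.0386
```

carry_out([
  [0,0,0,0,0,2,45],
  [0,0,0,0,0,2,45],
  [0,0,0,0,0,1.5,45],
  [0,0,0,0,0,0,45],
])

```text
time: 8.12
ee_pos: [0.5117, -0.268, 0.0694]
tcp_rot: [-150.4, 90.0, -50.9]
wrist_force: [0.5, -0.3, 0.9]
opening: 0.0385
```

carry_out([
  [0,0,0,0,0,0.5,45],
  [0,0,0,0,0,0.5,45],
  [0,0,0,0,0,0,45],
])

```text
time: 8.5
ee_pos: [0.5115, -0.2672, 0.0694]
tcp_rot: [176.4, 90.0, -84.1]
wrist_force: [-1.0, -3.4, 1.6]
opening: 0.0385
```

carry_out([
  [0,0,0,0,0,0.5,45],
  [0,0,0,0,0,0.5,45],
  [0,0,0,0,0,0,45],
])

```text
time: 8.88
ee_pos: [0.5115, -0.2661, 0.0694]
tcp_rot: [-132.9, 90.0, -33.3]
wrist_force: [0.5, -2.7, 1.8]
opening: 0.038
```

carry_out([
  [0,0,0,0,0,0.5,45],
  [0,0,0,0,0,0,45],
])

```text
time: 9.12
ee_pos: [0.5115, -0.2655, 0.0694]
tcp_rot: [-122.6, 90.0, -23.1]
wrist_force: [0.4, -3.6, 2.9]
opening: 0.0386
```

carry_out([
  [0,0,0,0,0,0.5,45],
  [0,0,0,0,0,0,45],
])

```text
time: 9.38
ee_pos: [0.5114, -0.265, 0.0694]
tcp_rot: [-118.5, 90.0, -19.0]
wrist_force: [0.7, -3.6, 2.8]
opening: 0.0383
```

carry_out([
  [0,0,0,0,0,0.5,45],
  [0,0,0,0,0,0,45],
])

```text
time: 9.62
ee_pos: [0.5112, -0.2645, 0.0693]
tcp_rot: [-101.4, 90.0, -1.8]
wrist_force: [1.2, -2.5, 1.9]
opening: 0.0383
```

carry_out([
  [0,0,0,0,0,0.5,45],
  [0,0,0,0,0,0,45],
])

```text
time: 9.88
ee_pos: [0.511, -0.264, 0.0692]
tcp_rot: [26.1, 90.0, 125.6]
wrist_force: [1.3, -2.9, 1.7]
opening: 0.0386
```

Run:
```python
from h import *
plan([.5130,-.2737,.070],99.5)
crop("side",270,110,80,70,8,"pics/s3.png")
```

```text
q6 -36.8436660659048 z_tool [-0.1655  0.9862  0.0001] turn [ 0.03  0.01 -0.  ] shift now-frame mm [-0.8 -0.3 -9.9] after-turn [-0.8 -0.3 -9.9]
tcp [ 0.511  -0.264   0.0692] F [ 1.32 -2.86  1.75] open 0.0386 t 9.88
```

View pics/s3.png

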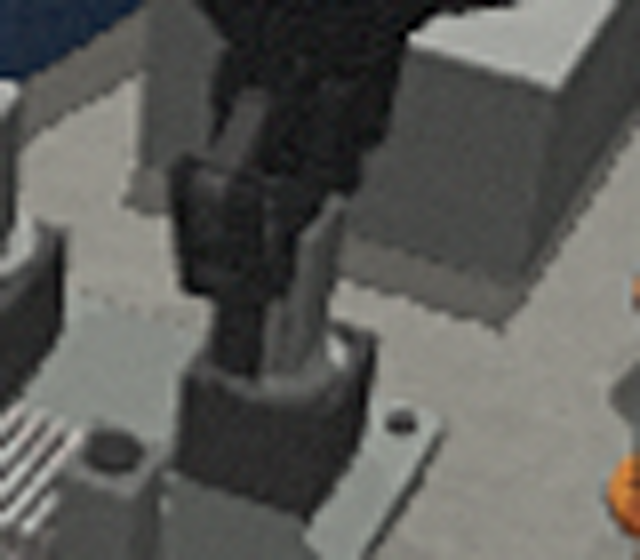

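The near-right post slid more than 3 mm at a steady 3 N or so of drag. The near-left post stopped within about 1 mm, with force climbing. So near-right is the loose one. I'll back off 7 mm to centre on it and grip.

carry_out([
  [0,0,0,0,0,-4,45],
  [0,0,0,0,0,-3.5,45],
  [0,0,0,0,0,0,40],
  [0,0,0,0,0,0,35],
  [0,0,0,0,0,0,30],
  [0,0,0,0,0,0,26],
  [0,0,0,0,0,0,24],
  [0,0,0,0,0,0,22],
  [0,0,0,0,0,0,20],
], squeeze=30)

```text
time: 11.05
ee_pos: [0.5123, -0.2713, 0.0693]
tcp_rot: [-25.7, 90.0, 73.8]
wrist_force: [0.3, 2.1, 1.4]
opening: 0.0237
```

carry_out([
  [0,0,0,0,0,0.5,15],
  [0,0,0,0,0,0.5,15],
  [0,0,0,0,0,0,15],
], squeeze=60)

```text
time: 11.42
ee_pos: [0.5122, -0.2707, 0.0694]
tcp_rot: [-166.4, 90.0, -66.9]
wrist_force: [0.5, -2.2, 0.0]
opening: 0.0233
```

carry_out([
  [0,0,0,0,0,-1,15],
  [0,0,0,0,0,-1,15],
  [0,0,0,0,0,-1,15],
  [0,0,0,0,0,0,15],
])

```text
time: 11.92
ee_pos: [0.5127, -0.2733, 0.0694]
tcp_rot: [-24.5, 90.0, 75.1]
wrist_force: [-1.4, 4.1, 3.8]
opening: 0.0234
```

carry_out([
  [0,0,0,-4,0,0,15],
  [0,0,0,-8,0,0,15],
  [0,0,0,-10,0,0,15],
  [0,0,0,-15,0,0,15],
  [0,0,0,-25,0,0,15],
  [0,0,0,-30,0,0,15],
  [0,0,0,-20,0,0,15],
  [0,0,0,-8,0,0,15],
  [0,0,0,0,0,0,15],
])

```text
time: 13.05
ee_pos: [0.5128, -0.2735, 0.1897]
tcp_rot: [-130.7, 90.0, -31.2]
wrist_force: [0.1, 0.3, -2.4]
opening: 0.023
```

Run:
```python
from h import *
plan([.5102,.1122,.185],86.3)
crop("side",200,40,160,160,4,"pics/s4.png")
```

```text
q6 -37.59485174053306 z_tool [-0.1654  0.9862 -0.0005] turn [13.22 -0.03  0.04] shift now-frame mm [  4.6 -61.2 380.8] after-turn [  4.7  27.5 384.7]
tcp [ 0.5128 -0.2735  0.1897] F [ 0.12  0.28 -2.41] open 0.023 t 13.05
```

View pics/s4.png

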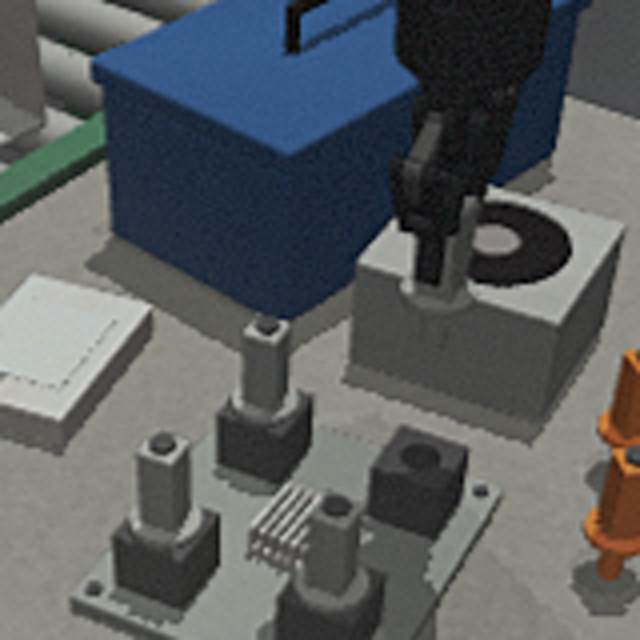

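The post is out and upright, and its wide bore shows at (425,458). Next I'll carry it above the rack hole.

carry_out([
  [0,0,0,0,-4,25,15],
  [0,0,0,0,-7,45,15],
  [0,0,0,0,-8,50,15],
  [0,0,0,0,-8,50,15],
  [0,0,0,0,-8,50,15],
  [0,0,0,0,-8,50,15],
  [0,0,0,0,-8,50,15],
  [0,0,0,0,-7,40,15],
  [0,0,0,0,-3.2,20.8,15],
  [0,0,0,0,0,0,15],
  [0,0,0,0,0,0,15],
])

```text
time: 14.48
ee_pos: [0.5098, 0.1118, 0.1886]
tcp_rot: [105.0, 89.9, -155.4]
wrist_force: [0.3, -0.6, -3.2]
opening: 0.0231
```

Run:
```python
from h import *
plan([.5102,.1122,.110],99.5)
crop("side",120,170,140,140,5,"pics/s5.png")
```

```text
q6 2.856980722275708 z_tool [-0.1654  0.9862 -0.0003] turn [ 0.02 -0.02 -0.06] shift now-frame mm [78.6 -0.6  0.4] after-turn [78.6 -0.5  0.3]
tcp [0.5098 0.1118 0.1886] F [ 0.33 -0.57 -3.22] open 0.0231 t 14.47
```

View pics/s5.png

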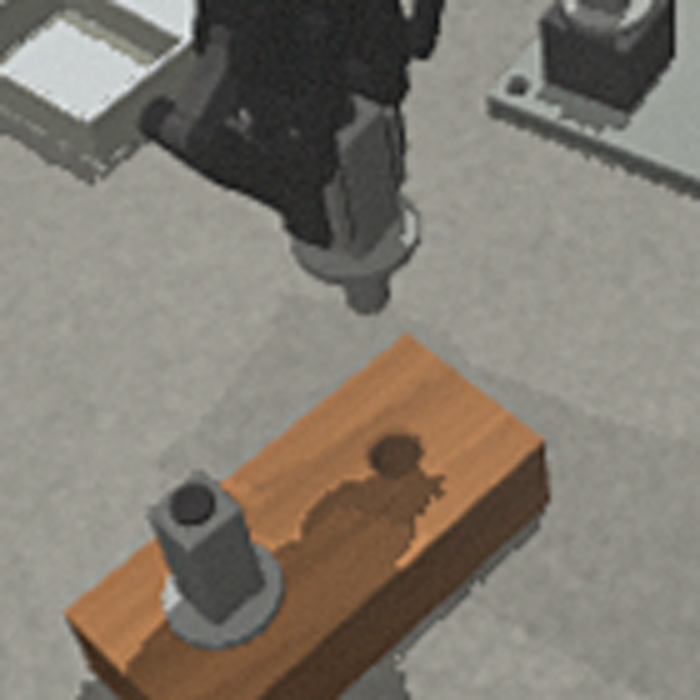

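carry_out([
  [0,0,0,25,0,0,15],
  [0,0,0,30,0,0,15],
  [0,0,0,20,0,0,15],
  [0,0,0,8,0,0,15],
  [0,0,0,3,-0.5,0.5,15],
  [0,0,0,0,0,0,15],
])

```text
time: 15.28
ee_pos: [0.5108, 0.1127, 0.1039]
tcp_rot: [-88.5, 89.9, 11.0]
wrist_force: [-0.2, 0.5, -2.5]
opening: 0.0235
```

Run:
```python
from h import *
plan([.5102,.1122,.0604],99.5)
o=sensors.get_obs()["ee_pos"]
crop("side",165,200,70,80,8,"pics/s6.png")
crop("top",130,150,70,70,8,"pics/t6.png")
s=lambda z:(proj("side",[o[0],o[1],z])-[165,200]+.5)*8-.5
print("pred shank bottom in crop",s(o[2]-.0494),"flange ctr underside",s(o[2]-.0154),"hole", (proj("side",[.5103,.1123,.045])-[165,200]+.5)*8-.5)
```

```text
q6 2.941364036010951 z_tool [-0.1651  0.9863  0.    ] turn [0.   0.   0.05] shift now-frame mm [43.5  0.7 -0.4] after-turn [43.5  0.7 -0.4]
tcp [0.5108 0.1127 0.1039] F [-0.17  0.51 -2.54] open 0.0235 t 15.28
pred shank bottom in crop [270.1797 455.9917] flange ctr underside [253.7721 373.9985] hole [277.1596 477.8671]
```

View pics/s6.png

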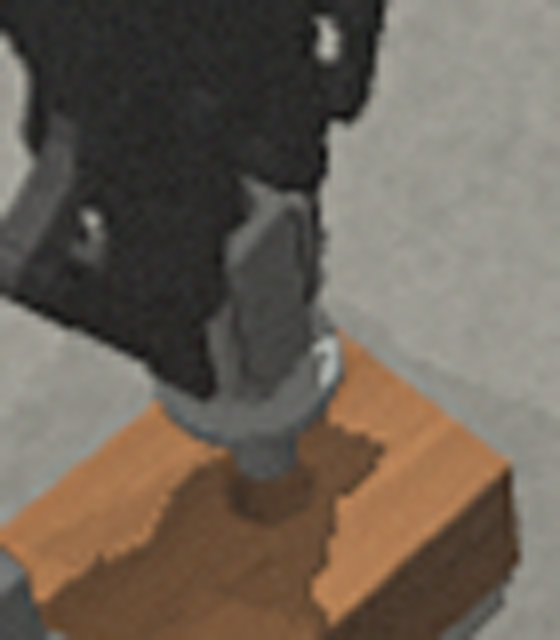

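View pics/t6.png

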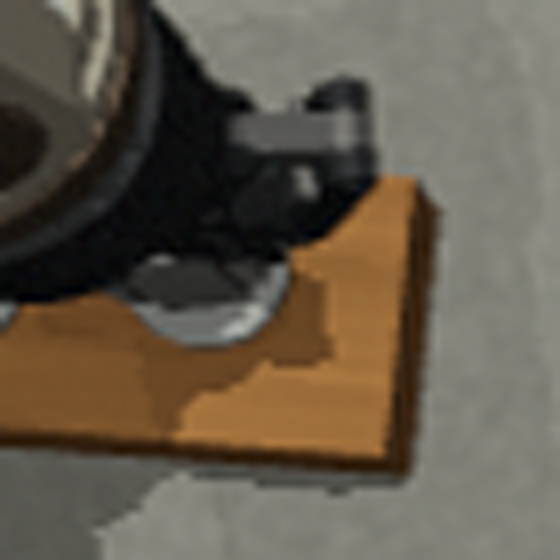

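Run:
```python
from h import *
print("hole via side",pz("side",199.3,261.0,.045))
o=sensors.get_obs()["ee_pos"]
a=np.linspace(0,2*np.pi,60)
def draw(n,src,u0,v0,s,out):
    im=cv2.imread(src)
    def circ(c,r,col):
        P=[(proj(n,[c[0]+r*np.cos(t),c[1]+r*np.sin(t),c[2]])-[u0,v0]+.5)*s-.5 for t in a]
        cv2.polylines(im,[np.array(P).round().astype(int)],True,col,1)
    circ((o[0],o[1],o[2]-.0154),.022,(0,0,255));circ((o[0],o[1],o[2]-.0094),.022,(0,0,255));circ((o[0],o[1],o[2]-.0494),.008,(0,255,0))
    circ((.5103,.1123,.045),.010,(255,255,0))
    cv2.imwrite(out,im)
draw("side","pics/s6.png",165,200,8,"pics/s6d.png")
draw("top","pics/t6.png",130,150,8,"pics/t6d.png")
im=cv2.imread("pics/side0.png");
cv2.imwrite("pics/x.png",cv2.resize(im[200:280,165:235],None,fx=8,fy=8,interpolation=cv2.INTER_CUBIC))
draw("side","pics/x.png",165,200,8,"pics/x.png")
A=[cv2.imread(f"pics/{k}.png")[-460:] for k in("s6d","x")]
cv2.imwrite("pics/cmp.png",cv2.resize(np.hstack(A),None,fx=.71,fy=.71))
```

```text
hole via side [0.5074 0.1151 0.045 ]
```

View pics/cmp.png

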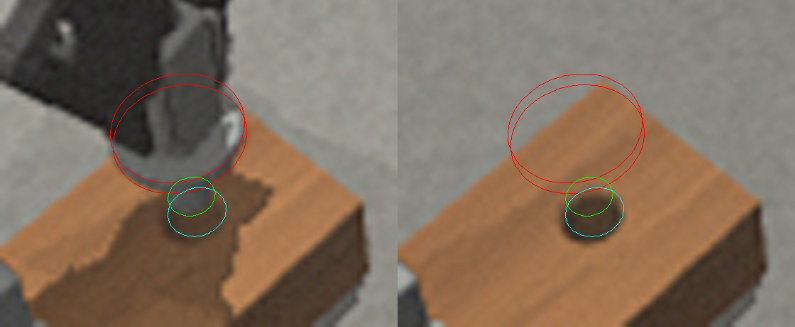

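View pics/t6d.png

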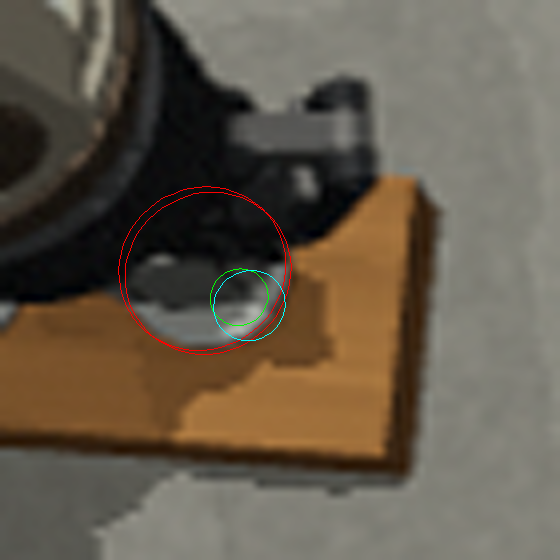

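carry_out([
  [0,0,0,0,1.1,0.2,15],
  [0,0,0,4,0,0,15],
  [0,0,0,4,0,0,15],
  [0,0,0,3,0,0,15],
  [0,0,0,0,0,0,15],
])

```text
time: 16.0
ee_pos: [0.5091, 0.1128, 0.0919]
tcp_rot: [92.2, 90.0, -168.3]
wrist_force: [0.4, 0.3, -2.7]
opening: 0.0232
```

carry_out([
  [0,0,0,3,0,0,15],
  [0,0,0,2,0,0,15],
  [0,0,0,0,0,0,15],
])

```text
time: 16.38
ee_pos: [0.5092, 0.1128, 0.0871]
tcp_rot: [93.2, 90.0, -167.3]
wrist_force: [-0.4, 0.1, -3.1]
opening: 0.0235
```

The shank tip is now about 7 mm below the rack's top with no contact force, so it is in the hole.

carry_out([
  [0,0,0,4,0,0,15],
  [0,0,0,5,0,0,15],
  [0,0,0,5,0,0,15],
  [0,0,0,4,0,0,15],
  [0,0,0,3,0,0,15],
  [0,0,0,0,0,0,15],
])

```text
time: 17.12
ee_pos: [0.5091, 0.1128, 0.066]
tcp_rot: [95.9, 90.0, -164.6]
wrist_force: [-0.1, 0.8, -2.3]
opening: 0.0234
```

carry_out([
  [0,0,0,2,0,0,15],
  [0,0,0,1.5,0,0,15],
  [0,0,0,0,0,0,15],
])

```text
time: 17.5
ee_pos: [0.5092, 0.1128, 0.0627]
tcp_rot: [95.7, 90.0, -164.8]
wrist_force: [0.6, 0.2, -1.7]
opening: 0.0234
```

carry_out([
  [0,0,0,1,0,0,15],
  [0,0,0,1,0,0,15],
  [0,0,0,0,0,0,15],
])

```text
time: 17.88
ee_pos: [0.5092, 0.1128, 0.0607]
tcp_rot: [83.8, 90.0, -176.7]
wrist_force: [-0.7, -0.6, -2.7]
opening: 0.0236
```

carry_out([
  [0,0,0,0.7,0,0,15],
  [0,0,0,0,0,0,15],
])

```text
time: 18.12
ee_pos: [0.5094, 0.1129, 0.0604]
tcp_rot: [-90.0, 90.0, 9.5]
wrist_force: [-1.2, -0.8, 0.7]
opening: 0.0232
```

carry_out([
  [0,0,0,0.6,0,0,15],
  [0,0,0,0,0,0,15],
])

```text
time: 18.38
ee_pos: [0.5094, 0.1129, 0.0603]
tcp_rot: [-86.0, 90.0, 13.5]
wrist_force: [-3.3, 0.3, 5.8]
opening: 0.0234
```

The flange is down: z stopped at 0.0603, against 0.0604 expected, with 6 N upward. I'll release and rise straight up.

carry_out([
  [0,0,0,0,0,0,30],
  [0,0,0,0,0,0,36],
  [0,0,0,0,0,0,42],
  [0,0,0,0,0,0,45],
  [0,0,0,0,0,0,45],
  [0,0,0,-10,0,0,45],
  [0,0,0,-20,0,0,45],
  [0,0,0,-30,0,0,45],
  [0,0,0,-50,0,0,45],
  [0,0,0,-30,0,0,45],
  [0,0,0,0,0,0,45],
])

```text
time: 19.75
ee_pos: [0.5104, 0.1131, 0.2028]
tcp_rot: [-86.9, 89.7, 12.6]
wrist_force: [-0.0, 0.4, -0.3]
opening: 0.0386
```

carry_out([
  [0,0,0,-10,30,0,45],
  [0,0,0,-10,50,0,45],
  [0,0,0,0,50,0,45],
  [0,0,0,0,20,0,45],
  [0,0,0,0,0,0,45],
])

```text
time: 20.38
ee_pos: [0.3606, 0.0879, 0.2195]
tcp_rot: [-85.5, 90.0, 14.1]
wrist_force: [-0.5, 0.2, -0.1]
opening: 0.0387
```

Run:
```python
from h import *
o=sensors.get_obs();print(o["ee_pos"],o["wrist_force"],o["time"])
for n in("top","side"): cv2.imwrite(f"pics/{n}9.png",vision.camera(n)[:,:,::-1])
crop("side",120,210,120,120,6,"pics/s9.png","pics/side9.png")
crop("top",95,150,110,75,7,"pics/t9.png","pics/top9.png")
```

```text
[0.3606 0.0879 0.2195] [-0.4749  0.2055 -0.1328] 20.375
```

View pics/s9.png

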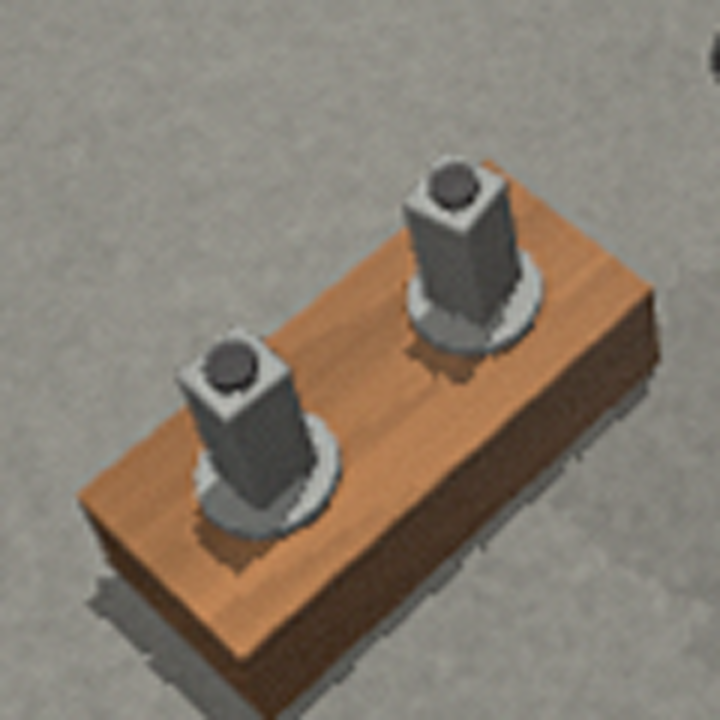

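View pics/t9.png

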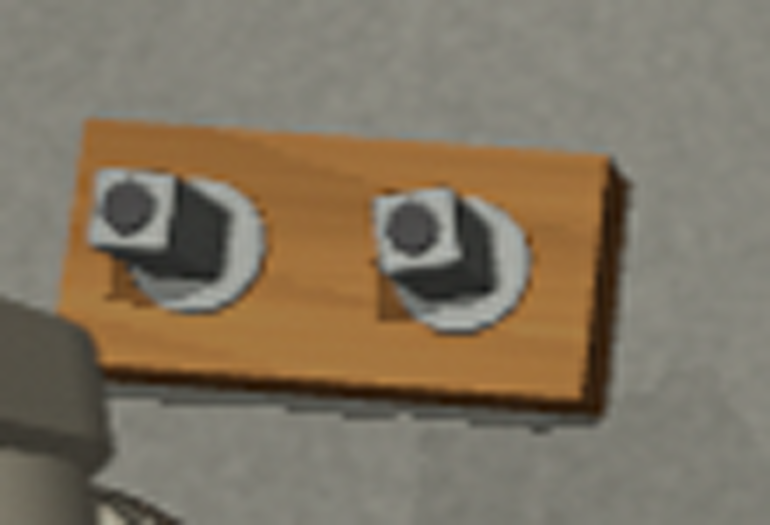

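View pics/side9.png

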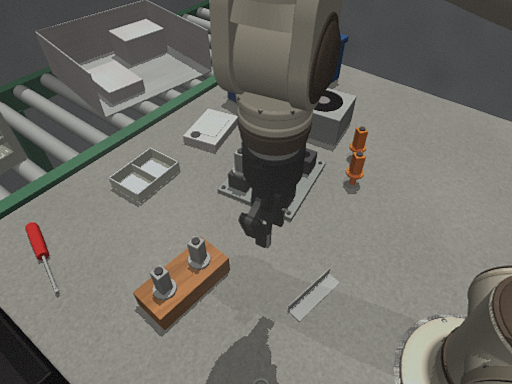

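The placed post stands flush like the fixed one (top crop, cap at (413,228); side crop, cap at (455,187)). Last, I'll check its pose and the cradle.

Run:
```python
from h import *
T=lambda x,y,u0,v0,s:(u0+(x+.5)/s-.5,v0+(y+.5)/s-.5)
print("cap top",pz("top",*T(413,228,95,150,7),.110),"hole .5103 .1123; side",pz("side",*T(455,187,120,210,6),.110),"hole via side .5074 .1151")
crop("top",235,115,130,110,6,"pics/c9.png","pics/top9.png")
```

```text
cap top [0.5096 0.1114 0.11  ] hole .5103 .1123; side [0.508  0.1143 0.11  ] hole via side .5074 .1151
```

View pics/c9.png

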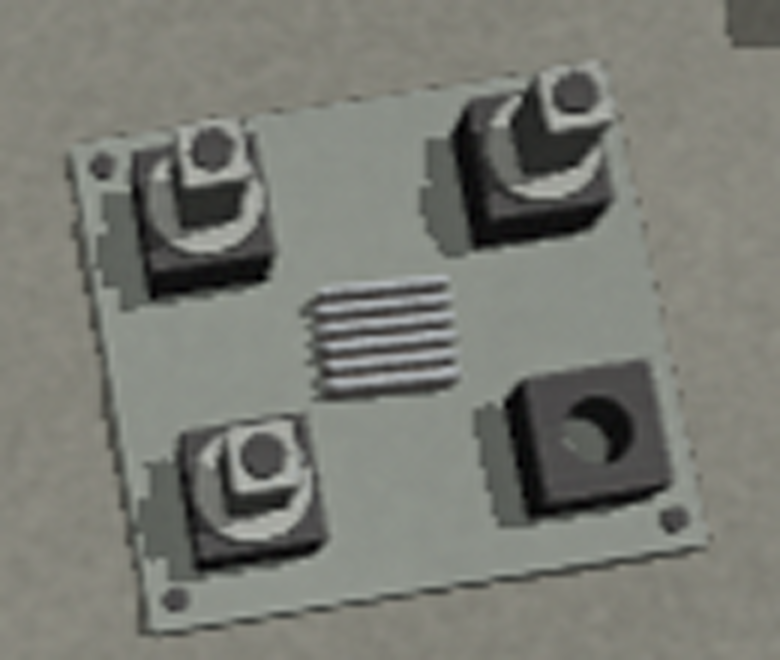

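The emptied bore at (595,437) measures about 26 mm across, which is the shank plus 5 mm of play either way. That confirms it was the worn boss. The other three posts and the heat sink look unmoved.

```bash
python3 -c "
from workcell import job_done
print(job_done())"
```

```text
the job is handed in; nothing more can be done
None
```

The loose post was the near-right one. It now stands fully home in the rack's empty hole, and I have handed the job in; the system reports no verdict.

- **Finding it:** I pushed the near-left post gently sideways. It slid about 1 mm or less and then the force climbed, reaching 6.5 N when I stopped. The near-right post slid more than 3 mm at a steady 3 to 4 N of drag. I did not rock the two far posts, because the near-right result was already clear. Once that post was out, its bore measured about 26 mm across, which fits 5 mm of play either way.
- **Placing it:** The post went into the hole without side load. It seated at the expected height: tool z was 0.0603 m against 0.0604 m expected, with about 6 N of upward force.
- **Last checks:** After release both cameras show it upright and flush, within about 1 mm of the hole centre. In the top view the other three posts and the heat sink look unmoved. The arm was clear of everything at about 20 s.
- **Disagreement:** The two cameras differed from each other by 2 to 4 mm in absolute position. I corrected about 1 mm from the comparison before inserting, and the post went in cleanly.

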